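# Index the lid press to the green tub

### The job

The blue swing arm carries a lid press and is locked by a sprung index pin with a red knob. Pull the red knob straight up until the pin is out of its hole, swing the arm round to the next hole so that the press hangs over the tub with the green lid, and let the knob go so that the pin springs fully down into that hole. Leave the green-lidded tub standing where it is.

Things in the scene. Friction and masses are not known exactly. Their poses are not given: they have to be found in the camera images.
- knob (a point): Centre of the red upright knob (28 mm diameter, 34 mm high) on the index pin, at the arm's outer end, 190 mm from the pivot axis; 145 mm above the table when the pin is fully down. It lifts at most 28 mm, against a spring of 6 to 10 N, and springs back. 18 mm up the pin is clear; hold it 21 to 25 mm up while swinging. Nothing close by is higher than 118 mm: grip from above, any yaw.
- pivot (a point): On the upright axis of the blue arm, 100 mm above the table; the stand is fixed. The arm turns 0.9 rad either way with slight friction. Three index holes lie on an aluminium arc of radius 190 mm about this axis: the pin starts in the middle one, one is 40 degrees to each side. Countersunk: a pin let go within 10 mm of a hole's centre slides in by itself; further off it stays up on the rail.
- press (a point): Centre of the underside of the press pad, a black rubber disc of 54 mm diameter hanging under the blue arm 125 mm from the pivot axis, on the line from pivot to knob, 70 mm above the table; it passes 9 mm above the tubs' lids.
- tub_green: White tub with a green lid, 74 mm in diameter, 49 mm high, about 130 g; origin at the centre of its underside. It stands loose on the stand's white base plate (12 mm thick), 125 mm from the pivot axis, in line with the left or the right index hole; the two other places hold tubs with yellow lids.
There are look-alikes about, which are no part of the job. Leave any black or purple look-alike of the tub_green alone.

How it is judged:
On the way:
1. the red knob has been pulled up so far that its pin is out of the hole (height (world z) of knob above 0.162 m), for 0.1 s.
At the end, for the whole second after the job is handed in: The press pad's centre is within 15 mm (seen from above) of the green-lidded tub's centre, the knob is fully down (its centre less than 150 mm above the table, 5 mm above its seated height), and the tub stands upright (within 10 degrees), at rest, within 20 mm of where it began (horizontal distance between press and tub_green below 0.015 m and height (world z) of knob below 0.15 m and distance of tub_green from where it was at the start of the episode below 0.02 m and angle between tub_green's own z axis and vertical below 0.17 rad and linear speed of tub_green below 0.02 m/s); the robot touches nothing.
It fails at once if the green-lidded tub is pushed more than 30 mm from its place (distance of tub_green from where it was at the start of the episode above 0.03 m).
It also fails if it takes over 35 s, if anything falls off the work surface, if the arm or the gripper's body presses on something with over 40 N, if the wrist force passes 120 N, or if a joint passes its speed limit or range.

### The arm

A 6-joint arm with a two-finger parallel gripper is mounted at the origin on the work surface. World frame = base frame: x ahead of the robot, y to its left, z up, the work surface at z = 0. Lengths are in m, angles in rad, forces in N, time in s.
With the tool pointing down it reaches from about 0.25 to 0.775 m from the base axis. Payload 4 kg.
Tool frame: the origin (TCP) lies at the centre of the arm's flange, where the gripper is bolted on; the fingertips stand 199 mm ahead of it and the grasp point (between the pads) lies 180 mm ahead of it; z points along the fingers, y is the line along which they close (so a half turn about z gives the same grasp; the last joint's range is limited). The gripper opens to 94 mm and grips with 3 to 60 N. Pads are 16 mm wide; open, the fingers measure 119 mm over their backs; the gripper's body (75 mm by 177 mm) begins 78 mm behind the grasp point.
Start: joints at [1.219, 0.087, 1.371, -0, 1.684, -0.103], TCP at [0.135, 0.533, 0.405] pointing down, gripper open.
Joint ranges: [-3.1, 3.1], [-0.76, 2.03], [0.27, 2.55], [-1.08, 4.22], [0.17, 2.65], [-2.57, 2.57]. Speed limits (rad/s): [2.79, 2.79, 3.14, 3.14, 3.14, 3.14].

### API

Orientations are given as [roll, pitch, yaw] about the fixed x, y, z axes, in that order (R = Rz(yaw) Ry(pitch) Rx(roll)).
In Python, from bench import robot, eyes, models gives the robot as it stands.
- The arm moves only by the tool step_arm, never from a script. Its argument "commands" is a list that holds one entry, the list of rows, each a list of 7 numbers: the shift along the tool's x, y, z in mm, then the turn, a rotation vector about the tool's x, y, z in rad, then the finger opening in mm, from 0 to 94. In form: [[[tx, ty, tz, wx, wy, wz, gripper], ...]]. A call has 1 to 20 rows; each row shifts and turns the commanded pose from where the row before left it, along the tool's axes as they then stand; what a row does not reach is not made up. A row lasts 1/8 s, in which the tool goes at most 62.5 mm and 10.7 degrees, less where a joint would pass 70% of its speed; a pose out of reach is approached as far as the arm can. A call is refused whole if a number of a shift passes 62.5 or a number of a turn 0.188, either way. A call with a gripper value outside its range is refused whole. The fingers move at their own pace and stop on an object; the grip force is fixed at half the most. Time passes only in rows, so rows that do not move let the fingers close. It gives the time, the measured TCP pose, the force, the opening and the grip force at its end, in the units of the state.
- robot.get_obs(): the state, without advancing time (a new reading comes with each control period).
- eyes.snapshot(name): name is "scene" or "top" or "wrist"; returns a dict with "color" (384x512x3 uint8, red, green, blue), "camera_matrix" (3x3 intrinsics, pixels), "D" ([k1, k2, p1, p2, k3] as OpenCV has them; the pictures are not rectified), "eye" and "rotation" of the camera in the world; the wrist camera has in their place "tool_from_camera" (4x4, takes a point from camera to tool coordinates, whose origin is the TCP and whose axes are the flange's). Camera axes: x right, y up, looking along -z (the intrinsics and any distortion apply to the point x, -y, -z); pixel columns grow to the right and rows downward; lengths in m; the calibration is good to about 2 mm. A picture is of the moment at which its call begins: read the wrist's pose just before it. There is no depth.
- robot.close_job(): hands the job in; it is judged then, once.
Trained networks look in a picture, given as the dict that the camera call returned (one of the last four; its "shot" number tells which), for a name from the list of things; names that differ only in an ending like _2 or _b are one class to them, and where a whole thing is asked for, a point or a joint stands for the part that bears it (a point fixed in the world has none). Each returns a list of dicts, best first, with "confidence" (0 to 1); they miss things now and then, are a little off and sometimes report something else, mostly with a low value. They report only what shows in the picture. A call takes as long as a camera call. They do not tell look-alikes from the thing itself.
- models.masks_of(picture, query): "mask" (384x512 bool, what is visible of it) and "xy" ([column, row] in pixels, amid what is visible of it).
- models.tip_of(picture, query): "xy" ([column, row] in pixels: a listed point, or the origin of a listed thing).
The state is a dict: "time": time; "joint_positions": joint angles; "qvel": joint speeds; "joint_torque": joint torques, N m; "tool_pos": TCP position; "ee_rot": TCP orientation; "wrist_force": force on the tool from outside, world axes, zero at the start; "wrist_torque": the same for the moment, N m; "width": finger opening in m; "finger_force": force on a finger pad.
Only numpy, scipy, OpenCV 4.12 (cv2) and the standard library are available. Lean on these libraries where they do the work, as an engineer would, in place of code of your own. Each camera call takes 0.05 s, during which the arm holds its last target. There are 200 camera calls.

## Working session

There is one attempt and no reset: what is moved stays moved. The work goes in short steps, Python scripts to look and compute and a tool call to move; the robot and the scene stay as the last step left them, time stands still between calls to the robot, and variables do not carry over. Pictures are saved under pics/ and viewed, at most 10 in all, crops included, and the job is handed in when it is done.

Besides the shell and the picture viewer there is one more tool, called after "Emit:" in YAML: its name, and indented under it one key for each argument. step_arm: Moves the arm, as the interface text tells. Its arguments: {"type":"object","properties":{"commands":{"type":"array"}},"required":["commands"]}

```bash
mkdir -p pics; cat > h.py <<'E'
import numpy as np, cv2
from bench import robot, eyes, models
from scipy.spatial.transform import Rotation as R
def cam(p,obs=None):
    if "eye" in p: return np.array(p["eye"]),np.array(p["rotation"])
    T=np.array(p["tool_from_camera"]); Rt=R.from_euler('xyz',obs["ee_rot"]).as_matrix()
    return np.array(obs["tool_pos"])+Rt@T[:3,3],Rt@T[:3,:3]
def ray(p,xy,obs=None):
    e,r=cam(p,obs)
    u=cv2.undistortPoints(np.array([[xy]],float),np.array(p["camera_matrix"]),np.array(p["D"]))[0,0]
    d=r@np.array([u[0],-u[1],-1]); return e,d/np.linalg.norm(d)
def tri(rs):
    A=sum(np.eye(3)-np.outer(d,d) for e,d in rs); b=sum((np.eye(3)-np.outer(d,d))@e for e,d in rs)
    x=np.linalg.solve(A,b); return x,[np.linalg.norm(np.cross(x-e,d)) for e,d in rs]
def atz(r,z): e,d=r; return e+d*(z-e[2])/d[2]
def proj(p,X,obs=None):
    e,r=cam(p,obs); c=r.T@(np.array(X)-e); 
    return cv2.projectPoints(np.array([[c[0],-c[1],-c[2]]]),np.zeros(3),np.zeros(3),np.array(p["camera_matrix"]),np.array(p["D"]))[0].ravel()
E
cat > a.py <<'E'
from h import *
np.set_printoptions(precision=4,suppress=True)
o=robot.get_obs(); print(o)
P={}
for n in ["scene","top","wrist"]:
    p=P[n]=eyes.snapshot(n); cv2.imwrite(f"pics/{n}0.png",p["color"][:,:,::-1])
    for q in ["knob","pivot","press","tub_green"]:
        for f in ["tip_of","masks_of"]:
            for d in getattr(models,f)(p,q):
                z={"knob":.145,"pivot":.1,"press":.07,"tub_green":.012}[q]
                print(n,q,f,np.array(d["xy"]),round(d["confidence"],2),atz(ray(p,d["xy"],o),z))
c=np.hstack([P["scene"]["color"],P["top"]["color"]]); 
cv2.imwrite("pics/both.png",cv2.resize(c,(800,300),interpolation=cv2.INTER_AREA)[:,:,::-1])
E
python3 a.py
```

```text
{'time': 0.0, 'joint_positions': array([ 1.2189,  0.088 ,  1.3722, -0.    ,  1.6836, -0.1031]), 'qvel': array([ 0.0004, -0.0018,  0.0001, -0.0011,  0.0024, -0.0015]), 'joint_torque': array([ -0.0006, -34.0197, -30.2422,   0.0717,   0.0333,  -0.0002]), 'tool_pos': array([0.1354, 0.533 , 0.4035]), 'ee_rot': array([-3.1394, -0.0002,  2.8928]), 'wrist_force': array([-1.1275,  0.1022, -0.3979]), 'wrist_torque': array([-0.0263,  0.0131, -0.0465]), 'finger_force': 0.0, 'width': 0.09425814046500941}Traceback (most recent call last):
  File "a.py", line 11, in <module>
    print(n,q,f,np.array(d["xy"]),round(d["confidence"],2),atz(ray(p,d["xy"],o),z))
                                                           ~~~^^^^^^^^^^^^^^^^^^^^
  File "h.py", line 15, in atz
    def atz(r,z): e,d=r; return e+d*(z-e[2])/d[2]
                                             ~^^^
IndexError: invalid index to scalar variable.
```

```bash
python3 -c "
from h import *
p=eyes.snapshot('scene')
for k in p:
  if k!='color': print(k,p[k])
p=eyes.snapshot('wrist')
print(p['tool_from_camera'])"
```

```text
camera_matrix [[390.43033489   0.         257.34301062]
 [  0.         390.43033489 191.73582812]
 [  0.           0.           1.        ]]
D [-0.09686135  0.          0.          0.          0.        ]
eye [ 1.05209508 -0.32073716  0.51126383]
rotation [0.9060798  0.00448534 0.83843323]
shot 2
[[ 1.35012249e-03  9.73501019e-01  2.28678691e-01  6.64862199e-02]
 [ 9.99998405e-01 -1.04689328e-03 -1.44730872e-03  1.48507874e-04]
 [-1.16955433e-03  2.28680281e-01 -9.73500879e-01  1.91180911e-02]
 [ 0.00000000e+00  0.00000000e+00  0.00000000e+00  1.00000000e+00]]
```

```bash
sed -i "s/np.array(p\[\"rotation\"\])$/R.from_euler('xyz',p['rotation']).as_matrix()/" h.py; python3 a.py | grep -v joint_pos
```

```text
scene knob tip_of [169.8 145.1] 0.83 [ 0.4949 -0.0352  0.145 ]
scene knob masks_of [168.3 148.2] 0.54 [ 0.5023 -0.0429  0.145 ]
scene pivot tip_of [209.2 227.5] 0.68 [ 0.6771 -0.0853  0.1   ]
scene pivot masks_of [190.1 253.1] 0.85 [ 0.7017 -0.1375  0.1   ]
scene press tip_of [183.5 200. ] 0.74 [ 0.5609 -0.0597  0.07  ]
scene press masks_of [188.8 199.3] 0.72 [ 0.5656 -0.0515  0.07  ]
scene tub_green tip_of [306.1 185.7] 0.98 [0.6309 0.1937 0.012 ]
scene tub_green tip_of [357.1 215.2] 0.88 [0.7614 0.1971 0.012 ]
scene tub_green tip_of [338.6 287.3] 0.87 [0.847  0.0344 0.012 ]
scene tub_green tip_of [233.2 216.4] 0.78 [0.6028 0.0179 0.012 ]
scene tub_green masks_of [360.5 202.6] 0.94 [0.7429 0.2334 0.012 ]
scene tub_green masks_of [342.1 277.9] 0.7 [0.8388 0.0536 0.012 ]
scene tub_green masks_of [235.4 203.8] 0.62 [0.5764 0.0451 0.012 ]
scene tub_green masks_of [307.6 170.9] 0.62 [0.5962 0.2367 0.012 ]
top knob tip_of [309.4 306.8] 0.58 [ 0.4947 -0.0424  0.145 ]
top knob masks_of [309.7 301.6] 0.76 [ 0.5031 -0.0429  0.145 ]
top knob masks_of [275.2 236.8] 0.38 [0.6074 0.0119 0.145 ]
top pivot tip_of [332.9 191.8] 0.93 [ 0.6838 -0.0895  0.1   ]
top pivot masks_of [312.5 239.9] 0.81 [ 0.6014 -0.053   0.1   ]
top press tip_of [312.1 263.1] 0.74 [ 0.56   -0.0551  0.07  ]
top press masks_of [320.3 253.8] 0.85 [ 0.5763 -0.0698  0.07  ]
top tub_green tip_of [275.  236.4] 0.94 [0.6073 0.0091 0.012 ]
top tub_green tip_of [170.8 161.1] 0.79 [0.7545 0.2118 0.012 ]
top tub_green tip_of [171.4 238.9] 0.75 [0.6025 0.2086 0.012 ]
top tub_green tip_of [257.2 120.4] 0.7 [0.8337 0.0419 0.012 ]
top tub_green tip_of [306.6 302.4] 0.61 [ 0.4817 -0.0503  0.012 ]
top tub_green masks_of [166.3 160.2] 0.76 [0.7564 0.2209 0.012 ]
top tub_green masks_of [258.3 112.9] 0.64 [0.8489 0.0396 0.012 ]
top tub_green masks_of [273.3 237.9] 0.59 [0.6045 0.0123 0.012 ]
top tub_green masks_of [165.1 234.6] 0.55 [0.6108 0.2211 0.012 ]
```

View pics/both.png

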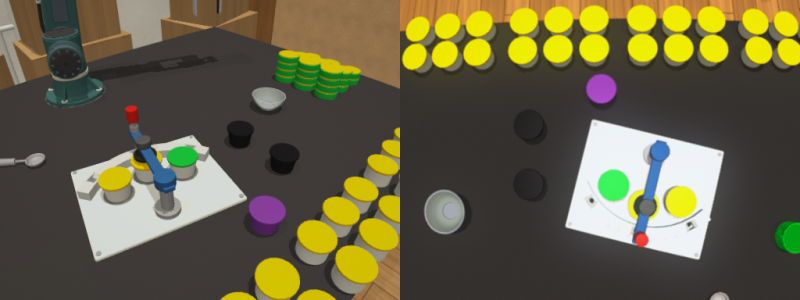

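```bash
cat > b.py <<'E'
from h import *
np.set_printoptions(precision=4,suppress=True)
s=eyes.snapshot("scene");t=eyes.snapshot("top");P=[s,t]
for q in ["knob","pivot","press"]:
    print(q,*tri([ray(p,models.tip_of(p,q)[0]["xy"]) for p in P]))
# red blob centroids
c=[];g=[]
for p in P:
    h=cv2.cvtColor(p["color"],cv2.COLOR_RGB2HSV)
    for (a,b,L) in [((0,150,60),(6,255,255),c),((50,120,60),(75,255,255),g)]:
        m=cv2.inRange(h,a,b); n,_,st,ce=cv2.connectedComponentsWithStats(m)
        k=[i for i in range(1,n) if st[i,4]>60]; L.append([(ce[i],st[i]) for i in k]); print([(ce[i],st[i]) for i in k])
im=t["color"][160:340,200:400]; im2=s["color"][120:300,130:330]
cv2.imwrite("pics/crop.png",cv2.resize(np.hstack([im2,im]),None,fx=2,fy=2,interpolation=cv2.INTER_CUBIC)[:,:,::-1])
E
python3 b.py
```

```text
knob [ 0.5023 -0.0386  0.1439] [np.float64(0.0014846449644524513), np.float64(0.0014846449644524695)]
pivot [ 0.6809 -0.0834  0.1029] [np.float64(0.0017384451467170406), np.float64(0.0017384451467172234)]
press [ 0.5612 -0.0611  0.0705] [np.float64(0.0010142646412357509), np.float64(0.0010142646412356748)]
[(array([168.5493, 146.0388]), array([160, 135,  18,  23, 335], dtype=int32))]
[(array([401.4781,  99.9736]), array([ 352,   68,  110,   60, 2692], dtype=int32)), (array([233.0096, 200.4371]), array([214, 188,  40,  26, 835], dtype=int32))]
[(array([308.8717, 306.5354]), array([301, 298,  17,  18, 226], dtype=int32))]
[(array([272.9676, 236.678 ]), array([ 254,  217,   39,   40, 1233], dtype=int32)), (array([497.1677, 302.8767]), array([ 480,  283,   32,   42, 1127], dtype=int32))]
```

View pics/crop.png

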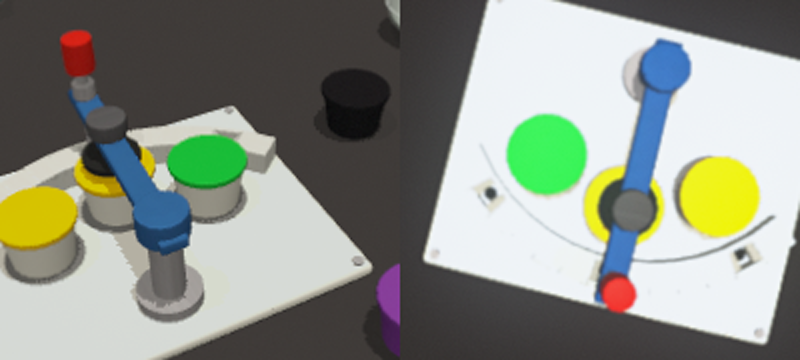

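The green-lidded tub is the one on the base plate at top px (273,237) and scene px (233,200). It is the only green lid that is on the plate and in line with a side hole. The black and purple tubs stand off the plate. The red knob is at top px (309,307).

Emit:
step_arm:
  commands:
    - [[-38,-36,0,0,0,0,60],[-38,-36,0,0,0,0,60],[-38,-36,0,0,0,0,60],[-38,-36,0,0,0,0,60],[-38,-36,0,0,0,0,60],[-38,-36,0,0,0,0,60],[-38,-36,0,0,0,0,60],[-38,-36,0,0,0,0,60],[-38,-36,0,0,0,0,60],[-38,-36,0,0,0,0,60],[-38,-36,0,0,0,0,60],[-38,-36,0,0,0,0,60],[-38,-35,0,0,0,0,60],[0,0,0,0,0,0,60],[0,0,0,0,0,0,60]]

```text
time: 3.82
tool_pos: [0.4991, -0.041, 0.4045]
ee_rot: [3.141, -0.001, 2.892]
wrist_force: [-0.8, 0.2, -0.3]
width: 0.0598
finger_force: 0.0
```

```bash
cat > c.py <<'E'
from h import *
np.set_printoptions(precision=4,suppress=True)
o=robot.get_obs(); w=eyes.snapshot("wrist"); s=eyes.snapshot("scene")
print(o["time"],o["tool_pos"],o["ee_rot"],o["joint_positions"])
def blob(p,a,b):
    m=cv2.inRange(cv2.cvtColor(p["color"],cv2.COLOR_RGB2HSV),a,b); n,_,st,ce=cv2.connectedComponentsWithStats(m)
    return [(ce[i],st[i]) for i in range(1,n) if st[i,4]>60]
rb=blob(w,(0,150,60),(6,255,255)); print(rb, blob(w,(50,120,60),(75,255,255)))
kw=[d for d in models.tip_of(w,"knob")]; print(kw,[ (d["xy"],d["confidence"],atz(ray(w,d["xy"],o),.145)) for d in kw])
for d in models.tip_of(w,"tub_green"): print("tub",d,atz(ray(w,d["xy"],o),.012))
if kw:
  X,e=tri([ray(w,kw[0]["xy"],o),ray(s,models.tip_of(s,"knob")[0]["xy"])]); print("tri wrist+scene",X,e)
# tub lid centre from initial blob pixels
tp=eyes.snapshot("top")
L,e=tri([ray(s,(233.5,200.6)),ray(tp,(273,236.7))]);print("lid",L,e)
K,e=tri([ray(s,(168.55,146.04)),ray(tp,(308.9,306.5))]);print("knob blob",K,e)
cv2.imwrite("pics/w1.png",w["color"][:,:,::-1])
E
python3 c.py
```

```text
3.825 [ 0.4991 -0.041   0.4045] [ 3.141  -0.0008  2.8925] [-0.1955 -0.0227  1.484   0.0007  1.681  -1.5171]
[(array([256.5596, 212.399 ]), array([ 238,  195,   38,   36, 1015], dtype=int32))] [(array([356.1065, 252.5917]), array([344, 240,  22,  29, 169], dtype=int32)), (array([307.2156, 271.4448]), array([297, 249,  25,  38, 589], dtype=int32))]
[{'xy': [257.9, 206.5], 'confidence': 0.79}] [([257.9, 206.5], 0.79, array([ 0.4986, -0.0376,  0.145 ]))]
tub {'xy': [479.5, 211.3], 'confidence': 0.64} [0.6056 0.2115 0.012 ]
tub {'xy': [321.2, 252.4], 'confidence': 0.57} [0.6084 0.0151 0.012 ]
tri wrist+scene [ 0.497  -0.0403  0.1461] [np.float64(0.003069612313801321), np.float64(0.003069612313801332)]
lid [0.608  0.0149 0.056 ] [np.float64(0.0014992433931324868), np.float64(0.0014992433931326028)]
knob blob [ 0.4962 -0.0403  0.1458] [np.float64(0.0015066396372916309), np.float64(0.0015066396372916168)]
```

View pics/w1.png

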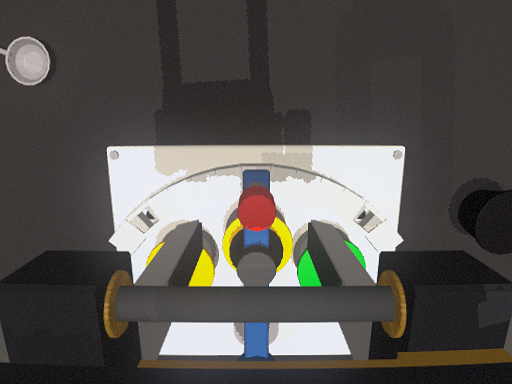

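Wrist picture: the knob is at (257,212), almost exactly under the TCP. The blue arm runs along the tool's x axis, a direction of about 165.7°. The green lid is to the right at about (321,255), so the swing is −40° in yaw.

Emit:
step_arm:
  commands:
    - [[1,2,25,0,0,0,60],[0,0,25,0,0,0,60],[0,0,20,0,0,0,60],[0,0,7,0,0,0,60],[0,0,0,0,0,0,60],[0,0,0,0,0,0,20],[0,0,0,0,0,0,20],[0,0,0,0,0,0,20],[0,0,0,0,0,0,20],[0,0,0,0,0,0,20],[0,0,0,0,0,0,20]]

```text
time: 5.5
tool_pos: [0.4988, -0.0391, 0.328]
ee_rot: [3.142, 0.001, 2.893]
wrist_force: [-0.5, 0.8, 2.0]
width: 0.0274
finger_force: 30.0
```

Gripped: the opening is 27.4 mm. Next, lift 23 mm.

Emit:
step_arm:
  commands:
    - [[0,0,-6,0,0,0,20],[0,0,-6,0,0,0,20],[0,0,-6,0,0,0,20],[0,0,-5,0,0,0,20],[0,0,0,0,0,0,20],[0,0,0,0,0,0,20]]

```text
time: 6.25
tool_pos: [0.4988, -0.039, 0.3504]
ee_rot: [3.142, 0.0, 2.893]
wrist_force: [5.2, -2.3, -8.6]
width: 0.0274
finger_force: 30.0
```

```bash
cat > d.py <<'E'
from h import *
np.set_printoptions(precision=4,suppress=True)
s=eyes.snapshot("scene");t=eyes.snapshot("top");o=robot.get_obs()
print(o["tool_pos"],o["ee_rot"],o["wrist_force"],o["width"])
for q in ["knob","pivot","press","tub_green"]:
    for n,p in [("s",s),("t",t)]:
        print(q,n,[(d["xy"],round(d["confidence"],2),atz(ray(p,d["xy"]),{"knob":.168,"pivot":.1,"press":.07,"tub_green":.012}[q])) for d in models.tip_of(p,q)][:2])
import sys
cv2.imwrite(f"pics/{sys.argv[1]}.png",cv2.resize(np.hstack([s["color"][100:300,120:320],t["color"][160:360,200:400]]),None,fx=2,fy=2,interpolation=cv2.INTER_CUBIC)[:,:,::-1])
# plan: circle about the pivot
k=o["tool_pos"][:2]; yaw=o["ee_rot"][2]; piv=k-.19*np.array([np.cos(yaw),np.sin(yaw)]); print("pivot",piv)
E
python3 d.py lift
```

```text
[ 0.4988 -0.0391  0.3504] [3.1416 0.     2.8928] [ 5.2515 -0.7626 -9.7748] 0.027318209943672428
knob s [([166.5, 134.3], 0.72, array([ 0.494 , -0.0378,  0.168 ]))]
knob t []
pivot s []
pivot t [([334.0, 194.8], 0.7, array([ 0.6786, -0.0913,  0.1   ]))]
press s [([184.4, 201.4], 0.9, array([ 0.5653, -0.0607,  0.07  ]))]
press t [([314.4, 260.7], 0.75, array([ 0.5642, -0.0592,  0.07  ]))]
tub_green s [([302.4, 180.9], 0.93, array([0.614 , 0.2005, 0.012 ])), ([360.0, 214.0], 0.78, array([0.7631, 0.2042, 0.012 ]))]
tub_green t [([170.9, 162.0], 0.94, array([0.7527, 0.2116, 0.012 ])), ([260.4, 117.3], 0.92, array([0.8399, 0.0355, 0.012 ]))]
pivot [ 0.6829 -0.0858]
```

View pics/lift.png

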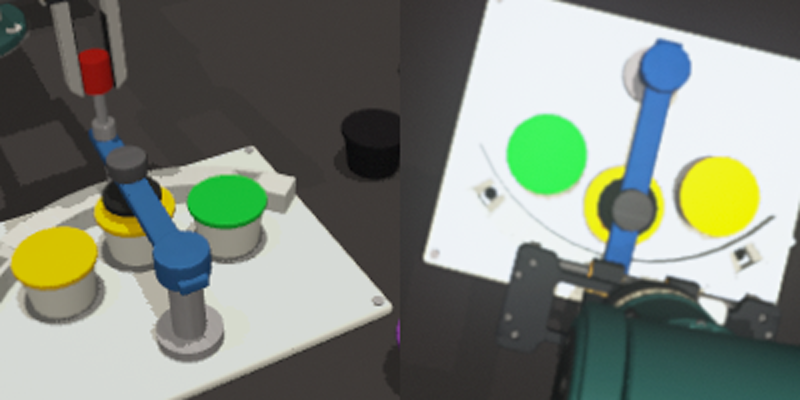

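The knob is up about 22.4 mm with the spring pulling about 9 N, so the pin is clear. I'll swing half way first.

Emit:
step_arm:
  commands:
    - [[-0.3,11.05,0,0,0,0.0582,20],[-0.3,11.05,0,0,0,0.0582,20],[-0.3,11.05,0,0,0,0.0582,20],[-0.3,11.05,0,0,0,0.0582,20],[-0.3,11.05,0,0,0,0.0582,20],[-0.3,11.05,0,0,0,0.0582,20],[0,0,0,0,0,0,20]]

```text
time: 7.62
tool_pos: [0.526, 0.0213, 0.3503]
ee_rot: [-3.14, 0.0, 2.544]
wrist_force: [5.0, -2.4, -9.2]
width: 0.0278
finger_force: 30.0
```

Emit:
step_arm:
  commands:
    - [[-0.3,11.05,0,0,0,0.0582,20],[-0.3,11.05,0,0,0,0.0582,20],[-0.3,11.05,0,0,0,0.0582,20],[-0.3,11.05,0,0,0,0.0582,20],[-0.3,11.05,0,0,0,0.0582,20],[-0.3,11.05,0,0,0,0.0582,20],[0,0,0,0,0,0,20],[0,0,0,0,0,0,20]]

```text
time: 8.62
tool_pos: [0.5716, 0.068, 0.3501]
ee_rot: [-3.14, 0.0, 2.195]
wrist_force: [3.5, -3.9, -8.8]
width: 0.0273
finger_force: 30.0
```

```bash
python3 d.py swung
```

```text
[0.5715 0.068  0.3504] [-3.1403  0.0005  2.1943] [ 2.5965 -3.3054 -9.2693] 0.027217697452850343
knob s [([239.2, 127.6], 0.92, array([0.5633, 0.0726, 0.168 ]))]
knob t []
pivot s [([212.4, 228.6], 0.78, array([ 0.6823, -0.0831,  0.1   ]))]
pivot t [([329.8, 193.0], 0.76, array([ 0.6817, -0.084 ,  0.1   ]))]
press s [([233.9, 196.9], 0.76, array([0.6149, 0.0129, 0.07  ]))]
press t [([273.3, 236.9], 0.61, array([0.6068, 0.0135, 0.07  ]))]
tub_green s [([339.0, 287.3], 0.76, array([0.8475, 0.0349, 0.012 ])), ([304.4, 182.1], 0.74, array([0.6198, 0.2005, 0.012 ]))]
tub_green t [([168.5, 160.2], 0.84, array([0.7563, 0.2165, 0.012 ])), ([170.7, 236.7], 0.72, array([0.6068, 0.21  , 0.012 ]))]
pivot [ 0.6825 -0.0863]
```

View pics/swung.png

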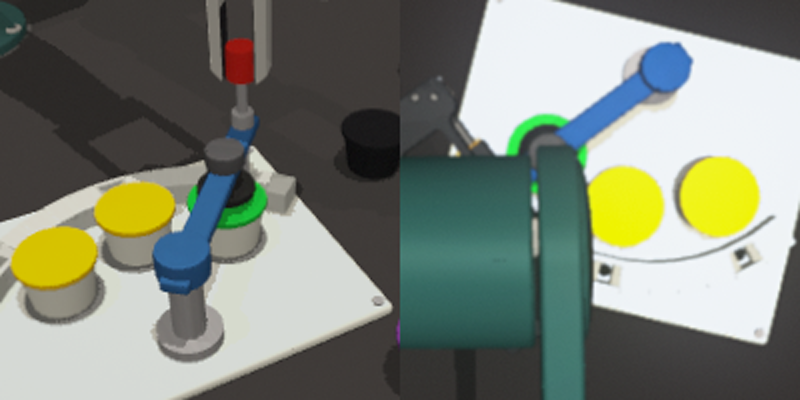

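The press at top px (273,237) is over the green tub, whose lid centre was at the same pixel. Next I lower the knob with the pin, then let go.

Emit:
step_arm:
  commands:
    - [[0,0,6,0,0,0,20],[0,0,6,0,0,0,20],[0,0,6,0,0,0,20],[0,0,4,0,0,0,20],[0,0,0,0,0,0,20],[0,0,0,0,0,0,20]]

```text
time: 9.88
tool_pos: [0.5716, 0.0682, 0.3289]
ee_rot: [-3.141, 0.001, 2.194]
wrist_force: [3.5, -4.0, -6.0]
width: 0.0272
finger_force: 30.0
```

Emit:
step_arm:
  commands:
    - [[0,0,0,0,0,0,60],[0,0,0,0,0,0,60],[0,0,0,0,0,0,60],[0,0,0,0,0,0,60],[0,0,-15,0,0,0,60],[0,0,-30,0,0,0,60],[0,0,-40,0,0,0,60],[0,0,-40,0,0,0,60],[40,0,0,0,0,0,60],[40,0,0,0,0,0,60],[40,0,0,0,0,0,60],[0,0,0,0,0,0,60],[0,0,0,0,0,0,60]]

```text
time: 11.5
tool_pos: [0.5018, 0.1657, 0.4545]
ee_rot: [3.14, 0.001, 2.194]
wrist_force: [-0.2, -0.8, -0.9]
width: 0.0601
finger_force: 0.0
```

```bash
python3 d.py done; python3 - <<'E'
from h import *
s=eyes.snapshot("scene");t=eyes.snapshot("top")
for q in ["knob","press"]:
    r=[models.tip_of(p,q) for p in (s,t)]
    if all(r): print(q,tri([ray(p,a[0]["xy"]) for p,a in zip((s,t),r)]))
    else: print(q,r)
E
```

```text
[0.5022 0.1652 0.4539] [3.1414 0.0004 2.1931] [-0.3421  0.0145  0.678 ] 0.06002075601539516
knob s [([237.9, 140.0], 0.86, array([0.5956, 0.0427, 0.168 ]))]
knob t [([238.7, 259.6], 0.8, array([0.5721, 0.0695, 0.168 ]))]
pivot s [([210.0, 226.9], 0.74, array([ 0.6768, -0.0836,  0.1   ]))]
pivot t [([331.3, 190.7], 0.81, array([ 0.6857, -0.0867,  0.1   ]))]
press s [([234.2, 194.2], 0.94, array([0.6092, 0.0183, 0.07  ]))]
press t [([276.4, 234.9], 0.6, array([0.6103, 0.0079, 0.07  ])), ([240.8, 258.8], 0.29, array([0.5681, 0.0713, 0.07  ]))]
tub_green s [([232.2, 219.6], 0.93, array([0.6086, 0.0107, 0.012 ])), ([304.5, 183.5], 0.84, array([0.6234, 0.197 , 0.012 ]))]
tub_green t [([271.5, 235.1], 0.79, array([0.6098, 0.0157, 0.012 ])), ([169.9, 162.7], 0.75, array([0.7513, 0.2136, 0.012 ]))]
pivot [0.613  0.0108]
knob (array([0.56910083, 0.06378345, 0.14451116]), [np.float64(6.194739787504294e-05), np.float64(6.194739787496992e-05)])
press (array([0.60843549, 0.01080041, 0.07300458]), [np.float64(0.003289185156581833), np.float64(0.0032891851565817684)])
```

View pics/done.png

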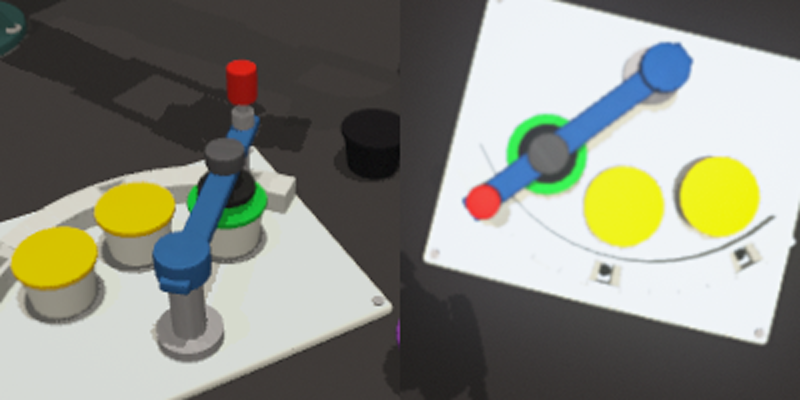

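The knob triangulates at z = 0.1445, which is its seated height. The press at top px (275,236) sits centred over the green lid, and the gripper is clear.

```bash
python3 -c "
from bench import robot
print(robot.close_job())"
```

```text
the job is handed in; nothing more can be done
None
```

I swung the press over the green-lidded tub, the index pin sprang fully down into that hole (knob measured at 144.5 mm), the tub stayed in place, and I handed the job in (no verdict was returned).

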